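Pack the marked parts into the order tray

TASK

Finish packing the order tray: the tall sleeve and the tall standing carton must join the grooved block that already stands in it, all three upright on the tray's floor in one close row. The block stands where it wastes room, so shift it along first or as you go. Set the parts down rather than dropping them, and leave everything else on the table where it is.

Things in the scene. Friction and masses are not known exactly. Their poses are not given: they have to be found in the camera images.
- tray: Shallow open steel tray, held fast on the table (it does not move). Outside 72 mm (its x) by 174 mm (its y, the long way), 30 mm high; walls 5 mm, floor 4 mm thick; inside 62 by 164 mm. Origin: centre of the underside; z up. The parts stand well above its rim, so they can be held across its narrow way (its x) with the fingertips above the walls. The three parts in a row along y take up 154 of the 164 mm.
- block: Brown resin fixture block with three grooves along its top, 52 mm (its x) by 60 mm (its y) by 66 mm high, about 0.35 kg. Origin: centre of the underside; z up. The grooves run along y and are 14 mm deep; the two x faces are plain up to the top. It starts loose, upright in the tray, its y about along the tray's y, with 12 to 36 mm free between it and the tray's -y end.
- sleeve: Tall turned aluminium cylinder, 54 mm diameter, 72 mm high, dark 32 mm bore mouth on top, thin dark ring round it near the top; stands upright on the table, about 0.35 kg. Origin: centre of the underside; z up the axis.
- carton: White stiff product carton standing on end, 52 mm (its x) by 40 mm (its y) by 80 mm high, rigid, a small grey print panel on its -y face, about 0.2 kg. Origin: centre of the underside; z up. It fits the tray with its 52 mm side across the narrow way.
- disc: Bystander: steel disc blank, 60 mm diameter, 18 mm high. Origin: centre of the underside.
- nut: Bystander: dark steel square nut, 36 x 36 x 16 mm. Origin: centre of the underside.
- flat_carton: Bystander: white carton lying flat, 60 (x) x 90 (y) x 25 mm high. Origin: centre of the underside.
- short_sleeve: Bystander: short aluminium sleeve, 54 mm diameter but only 28 mm high. Origin: centre of the underside.
- jar: Bystander: white lidded jar, 52 mm diameter, 70 mm high. Origin: centre of the underside.
- driver: Bystander: screwdriver, 190 mm long, lying along its x. Origin: underside, mid-length.
- mouse: Bystander: black computer mouse, 105 (x) x 60 (y) x 32 mm, on a 3 mm black mat. Origin: centre of the underside.

How it is judged:
By the outcome, as a careful person would: the job done as asked, in the order asked, and still so for the second after the job is handed in, with the robot touching nothing.
It also fails if it takes over 58 s, if anything falls off the work surface, if the arm or the gripper's body presses on something with over 40 N, if the wrist force passes 120 N, or if a joint passes its speed limit or range.

ROBOT

A 6-joint arm with a two-finger parallel gripper is mounted at the origin on the work surface. World frame = base frame: x ahead of the robot, y to its left, z up, the work surface at z = 0. Lengths are in mm, angles in rad, forces in N, time in s.
With the tool pointing down it reaches from about 325 to 875 mm from the base axis. Payload 4.4 kg.
Tool frame: the origin (TCP) lies at the very end of the fingers, on their centre line; the grasp point (between the pads) lies 19 mm behind it; z points along the fingers, y is the line along which they close (so a half turn about z gives the same grasp; the last joint's range is limited). The gripper opens to 85 mm and grips with 20 to 120 N. Pads are 22 mm wide; open, the fingers measure 114 mm over their backs; the gripper's body (76 mm by 85 mm) begins 54 mm behind the grasp point. The pads swing forward as they close: fully open they stand 13 mm farther back than shut.
Start: joints at [-1.286, 0.207, 1.542, -0, 1.393, -0.15], TCP at [242.195, -521.506, 208.682] pointing down, gripper open.
Joint ranges: [-2.73, 2.73], [-0.86, 2.22], [0.23, 2.46], [-1.11, 4.25], [0.08, 2.63], [-2.82, 2.82]. Speed limits (rad/s): [2.79, 2.79, 3.14, 3.14, 3.14, 3.14].

INTERFACE

Orientations are given as a unit quaternion [w, x, y, z].
In Python, from bench import ctrl, eyes gives the robot as it stands.
- The arm moves only by the tool step_arm, never from a script. Its argument "targets" is a list of rows, each an object with "slide": the shift along the tool's x, y, z in units of 40 mm (1.0 is 40 mm), a list of three; "dr": the turn, a rotation vector about the tool's x, y, z in degrees, a list of three; "claw": the closure, from 0 (fully open) to 1 (shut). In form: [{"slide": [dx, dy, dz], "dr": [ax, ay, az], "claw": claw}, ...]. A call has 1 to 12 rows; each row shifts and turns the commanded pose from where the row before left it, along the tool's axes as they then stand; what a row does not reach is not made up. A row lasts 1/10 s, in which the tool goes at most 50 mm and 8.59 degrees, less where a joint would pass 70% of its speed; a pose out of reach is approached as far as the arm can. A call is refused whole if a number of a shift passes 1 or a number of a turn 8.59, either way. A call with a gripper value outside its range is refused whole. The fingers move at their own pace and stop on an object; "squeeze" is the grip in N (left out, the last holds). Time passes only in rows, so rows that do not move let the fingers close. It gives the time, the measured TCP pose, the force, the opening and the grip force at its end, in the units of the state.
- ctrl.get_obs(): the state, without advancing time (a new reading comes with each control period).
- eyes.grab_frame(name): name is "scene" or "top"; returns a dict with "color" (400x640x3 uint8, blue, green, red), "camera_matrix" (3x3 intrinsics, pixels), "xyz" and "attitude" of the camera in the world. Camera axes: x right, y up, looking along -z (the intrinsics and any distortion apply to the point x, -y, -z); pixel columns grow to the right and rows downward; lengths in mm; the calibration is good to about 2 mm. A picture is of the moment at which its call begins. There is no depth.
- ctrl.finish_job(): hands the job in; it is judged then, once.
The state is a dict: "clock": time; "qpos": joint angles; "joint_velocities": joint speeds; "effort": joint torques, N m; "position": TCP position; "tcp_rot": TCP orientation; "force": force on the tool from outside, world axes, zero at the start; "wrist_torque": the same for the moment, N m; "gripper_width": finger opening in mm; "gripper_force": force on a finger pad.
Only numpy, scipy, OpenCV 4.12 (cv2) and the standard library are available. Lean on these libraries where they do the work, as an engineer would, in place of code of your own. Each camera call takes 0.05 s, during which the arm holds its last target. There are 200 camera calls.

## Working session

There is one attempt and no reset: what is moved stays moved. The work goes in short steps, Python scripts to look and compute and a tool call to move; the robot and the scene stay as the last step left them, time stands still between calls to the robot, and variables do not carry over. Pictures are saved under pics/ and viewed, at most 13 in all, crops included, and the job is handed in when it is done.

Besides the shell and the picture viewer there is one more tool, called in YAML: its name, and indented under it one key for each argument. step_arm: Moves the arm, as the interface text tells. Its arguments: {"type":"object","properties":{"targets":{"type":"array"},"squeeze":{"type":"number"}},"required":["targets"]}

```bash
mkdir -p pics; python3 - <<'E'
from bench import ctrl, eyes
import cv2
print(ctrl.get_obs())
for n in("scene","top"):
    f=eyes.grab_frame(n); cv2.imwrite(f"pics/{n}0.png",f["color"]); print(n,f["camera_matrix"],f["xyz"],f["attitude"],[k for k in f])
E
```

```text
{'clock': 0.0, 'qpos': array([-1.28648986e+00,  2.07492034e-01,  1.54297275e+00,  6.01949251e-06,
        1.39347750e+00, -1.50507741e-01]), 'joint_velocities': array([ 6.28320261e-04,  1.27685954e-04,  8.87410970e-05,  6.64996872e-05,
       -1.71423641e-03, -2.86590689e-04]), 'effort': array([ 2.23476177e-04, -3.83035684e+01, -2.91594028e+01, -4.10788425e-05,
        1.05864363e-02,  7.13810152e-06]), 'position': array([ 241.97094236, -520.71162452,  207.47599978]), 'tcp_rot': array([-1.17238749e-03,  9.76459456e-01,  2.15697821e-01, -7.55806255e-05]), 'force': array([0.75046987, 0.75260615, 0.15878249]), 'wrist_torque': array([-0.02250354,  0.01197149, -0.0244638 ]), 'gripper_force': 0.0, 'gripper_width': 85.50407831632133}
scene [[381.06069227   0.         328.5107684 ]
 [  0.         381.06069227 197.38607002]
 [  0.           0.           1.        ]] [1029.35339555  -72.96378461  783.4603453 ] [0.68725651 0.19421417 0.18692019 0.67455184] ['color', 'camera_matrix', 'xyz', 'attitude']
top [[404.35338446   0.         319.94929496]
 [  0.         404.35338446 197.80812109]
 [  0.           0.           1.        ]] [ 351.1930055   -82.37229752 1020.43272555] [ 0.75181701  0.08828496 -0.08046419 -0.64846161] ['color', 'camera_matrix', 'xyz', 'attitude']
```

View pics/scene0.png

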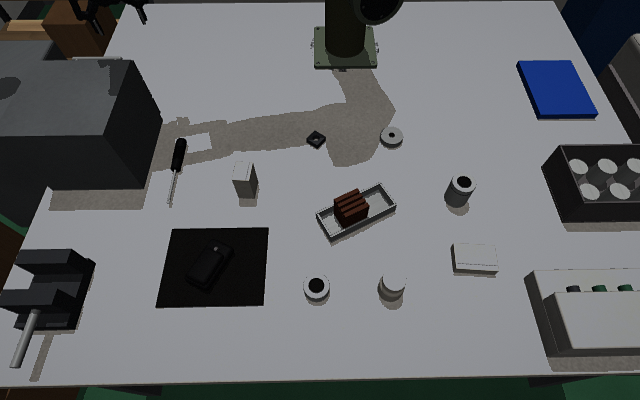

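View pics/top0.png

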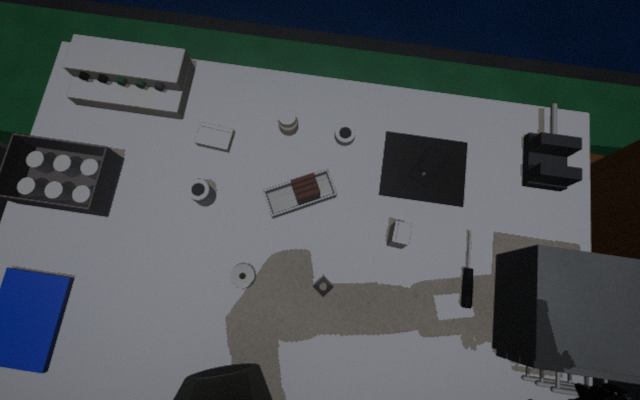

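The scene view shows the tray and block around (355,212), the tall sleeve at (460,190) and the tall carton at (245,180). In the top view they are at (300,193), (202,190) and (402,233). The jar, short sleeve, mouse, driver, nut, disc and flat carton stand apart. Next I'll zoom in on those three regions.

```bash
cat > h.py <<'E'
import numpy as np, cv2
from scipy.spatial.transform import Rotation as R
from bench import ctrl, eyes
def rot(q): return R.from_quat([q[1],q[2],q[3],q[0]]).as_matrix()
def cast(f,uv,z):
    K=f["camera_matrix"]; uv=np.atleast_2d(np.float64(uv))
    d=np.c_[(uv[:,0]-K[0,2])/K[0,0],-(uv[:,1]-K[1,2])/K[1,1],-np.ones(len(uv))]@rot(f["attitude"]).T
    o=np.array(f["xyz"]); return (o+d*((z-o[2])/d[:,2])[:,None])[:,:2]
def proj(f,P):
    c=(np.atleast_2d(np.float64(P))-f["xyz"])@rot(f["attitude"]); K=f["camera_matrix"]
    return np.c_[K[0,2]+K[0,0]*c[:,0]/-c[:,2],K[1,2]-K[1,1]*c[:,1]/-c[:,2]]
def crop(f,x,y,w,h,s):
    im=f["color"][y:y+h,x:x+w]; im=np.uint8(255*(im/255.)**0.6)
    return cv2.resize(im,(w*s,h*s),interpolation=cv2.INTER_NEAREST)
E
python3 - <<'E'
from h import *
S=eyes.grab_frame("scene");T=eyes.grab_frame("top")
import pickle; pickle.dump((S,T),open("f0.pkl","wb"))
a=np.hstack([crop(T,255,160,90,65,5),crop(T,382,210,35,65,5),crop(T,183,165,35,65,5)])
b=np.hstack([crop(S,310,175,90,70,5),crop(S,228,150,35,70,5),crop(S,443,160,35,70,5)])
cv2.imwrite("pics/z0.png",cv2.resize(np.vstack([a,b])[:, :800],None,fx=.88,fy=.88) if 0 else np.vstack([a,b])[:600])
print(a.shape,b.shape)
print(cast(T,[[202,190],[402,233],[306,187],[267,193],[275,216],[335,190],[328,171]],[30]*7 and 40))
E
```

```text
(325, 800, 3) (350, 800, 3)
[[ 565.17696255  241.20068642]
 [ 530.7957951  -265.26868155]
 [ 611.32712467  -14.98279186]
 [ 581.55168173   79.06791274]
 [ 526.78408472   49.21273376]
 [ 614.37232839  -88.11322257]
 [ 661.13694246  -63.69560569]]
```

```bash
python3 - <<'E'
import cv2; im=cv2.imread("pics/z0.png"); print(im.shape)
cv2.imwrite("pics/z1.png",cv2.resize(im[:,:800],(800,min(600,im.shape[0]))))
E
```

```text
(600, 800, 3)
```

View pics/z1.png

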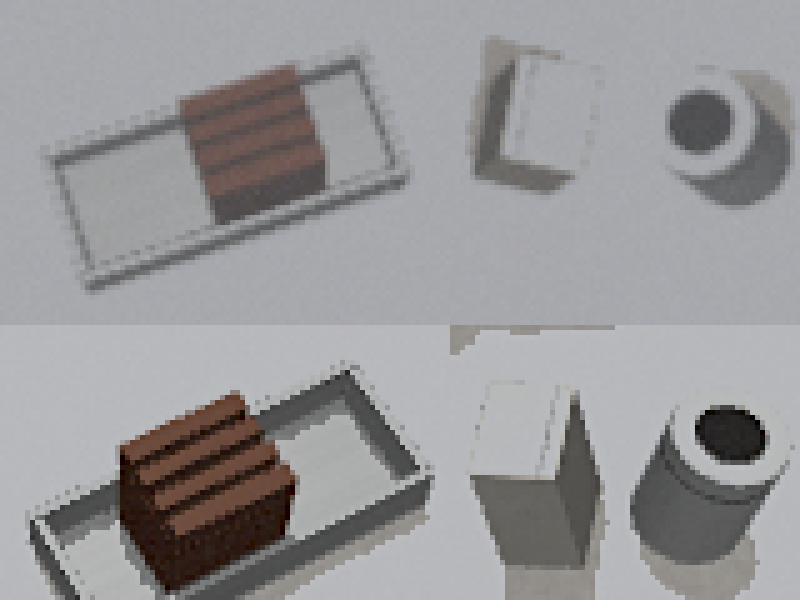

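The zoom shows the tray rim corners, the brown block's top corners, the carton's top corners and the sleeve's bore (top crop at about (700,122), scene crop at (730,435)) clearly. I'll cast these.

```bash
cat > m.py <<'E'
from h import *
def fitrect(P,dx,dy):
    # P: 4 corners in order (+x+y),(+x-y),(-x-y),(-x+y) in part frame; rigid fit
    M=np.array([[1,1],[1,-1],[-1,-1],[-1,1]])*[dx/2,dy/2]
    c=P.mean(0);H=M.T@(P-c);a=np.arctan2(H[0,1]-H[1,0],H[0,0]+H[1,1])
    Rm=np.array([[np.cos(a),-np.sin(a)],[np.sin(a),np.cos(a)]])
    return c,np.degrees(a),np.linalg.norm(M@Rm.T+c-P,axis=1)
E
python3 - <<'E'
from m import *
import pickle;S,T=pickle.load(open("f0.pkl","rb"))
def z(p,o,x0,y0): return (np.float64(p)-[x0,y0])/5+o-0.5
def show(n,P,dx,dy):
    print(n,P.round(1).tolist(),"sides",np.linalg.norm(P-np.roll(P,-1,0),axis=1).round(1)); c,a,r=fitrect(P,dx,dy);print("   ",c.round(1),a.round(1),r.round(1))
show("trayT",cast(T,z([(40,155),(362,45),(410,172),(88,278)],[255,160],0,0),30),72,174)
print("trayS",cast(S,z([(30,518),(350,360),(433,475)],[310,175],0,325),30).round(1).tolist())
show("blkT",cast(T,z([(180,100),(294,66),(326,153),(212,190)],[255,160],0,0),66),52,60)
# scene: camera looks back at the robot: near = +x
show("blkS",cast(S,z([(297,475),(173,530),(120,445),(240,393)],[310,175],0,325),66),52,60)
show("carT",cast(T,z([(518,54),(605,67),(580,178),(500,160)],[382,210],450,0),80),40,52)
show("carS",cast(S,z([(577,386),(548,476),(470,476),(487,380)],[228,150],450,325),80),40,52)
print("slv",cast(T,z((700,122),[183,165],625,0),72),cast(S,z((730,435),[443,160],625,325),72))
g=cv2.cvtColor(T["color"],cv2.COLOR_BGR2GRAY);print(g[233,395:412],g[190,195:215])
E
```

```text
trayT [[588.7, 93.1], [670.5, -59.8], [607.5, -93.3], [529.8, 58.1]] sides [173.4  71.4 170.2  68.5]
    [ 5.991e+02 -5.000e-01] 27.9 [1.5 1.3 1.  3.5]
trayS [[612.9, -90.1], [529.8, 62.1], [593.6, 94.4]]
blkT [[617.7, 23.8], [643.2, -28.9], [601.6, -51.0], [575.0, 1.0]] sides [58.6 47.1 58.5 48.3]
    [609.4 -13.8] 27.1 [1.5 3.  2.1 2.5]
blkS [[613.4, 27.1], [639.7, -28.1], [596.8, -49.6], [570.5, 4.8]] sides [61.1 48.  60.4 48.3]
    [605.1 -11.5] 26.2 [1.8 2.3 1.8 2.2]
carT [[551.2, -238.7], [551.1, -280.0], [497.0, -273.3], [499.9, -235.5]] sides [41.3 54.5 37.9 51.4]
    [ 524.8 -256.9] -3.8 [ 8.   9.  10.2  8.9]
carS [[503.8, -231.8], [553.2, -240.6], [552.7, -275.1], [499.7, -273.3]] sides [50.2 34.6 53.  41.7]
    [ 527.4 -255.2] 85.0 [1.3 3.5 2.6 0.4]
slv [[559.28362636 241.99153118]] [[560.78685082 243.33612932]]
[130 117 121 128 130 129 126 130 128 129 125 129 126 128 128 111 118] [ 38  39  39  38  40  36  37  38  38  93 124 130 128 109  70  47  48  50
  53  69]
```

step_arm:
  targets:
    - {"slide":[0,0,0],"dr":[0,0,-8.5],"claw":0}
    - {"slide":[0,0,0],"dr":[0,0,-8.5],"claw":0}
    - {"slide":[0,0,0],"dr":[0,0,-8.5],"claw":0}
    - {"slide":[0,0,0],"dr":[0,0,-8.5],"claw":0}
    - {"slide":[0,0,0],"dr":[0,0,-8.5],"claw":0}
    - {"slide":[0,0,0],"dr":[0,0,-8.5],"claw":0}
    - {"slide":[0,0,0],"dr":[0,0,-8.5],"claw":0}
    - {"slide":[0,0,0],"dr":[0,0,-8.5],"claw":0}
    - {"slide":[0,0,0],"dr":[0,0,-8.5],"claw":0}
    - {"slide":[0,0,0],"dr":[0,0,-8.5],"claw":0}
    - {"slide":[0,0,0],"dr":[0,0,-7],"claw":0}
    - {"slide":[0,0,0],"dr":[0,0,0],"claw":0}

```text
clock: 1.4
position: [242.1, -521.3, 208.4]
tcp_rot: [-0.0, 0.523, 0.852, 0.0]
force: [-0.4, -0.3, 0.2]
gripper_width: 85.2
gripper_force: 0.0
```

```bash
cat > go.py <<'E'
import sys
from h import *
def go(x,y,z,yaw):
    o=ctrl.get_obs(); Q=rot(o["tcp_rot"]); p=o["position"]
    ty=np.degrees(np.arctan2(Q[1,1],Q[0,1]))
    d=Q.T@(np.array([x,y,z])-p)/40
    print("t",round(o["clock"],2),"pos",p.round(1),"yaw(tool y)",ty.round(2),"tilt",Q[:2,2].round(4),"F",o["force"].round(1),"w",round(o["gripper_width"],1),"gf",round(o["gripper_force"],1),"\nslide",d.round(3),"dr z",round(-((yaw-ty+90)%180-90),2))
if __name__=="__main__": go(*map(float,sys.argv[1:5]))
E
python3 go.py 607 -12.6 150 27.5
```

```text
t 1.4 pos [ 242.1 -521.3  208.4] yaw(tool y) 26.9 tilt [-0.0002  0.0006] F [-0.4 -0.3  0.2] w 85.2 gf 0.0 
slide [ 7.214 13.888  1.465] dr z -0.6
```

step_arm:
  targets:
    - {"slide":[0.45,0.9,0],"dr":[0,0,0],"claw":0}
    - {"slide":[0.45,0.9,0],"dr":[0,0,0],"claw":0}
    - {"slide":[0.45,0.9,0],"dr":[0,0,0],"claw":0}
    - {"slide":[0.45,0.9,0],"dr":[0,0,0],"claw":0}
    - {"slide":[0.45,0.9,0],"dr":[0,0,0],"claw":0}
    - {"slide":[0.45,0.9,0],"dr":[0,0,0],"claw":0}
    - {"slide":[0.45,0.9,0],"dr":[0,0,0],"claw":0}
    - {"slide":[0.45,0.9,0],"dr":[0,0,0],"claw":0}
    - {"slide":[0.45,0.9,0],"dr":[0,0,0],"claw":0}
    - {"slide":[0.45,0.9,0],"dr":[0,0,0],"claw":0}
    - {"slide":[0.45,0.9,0],"dr":[0,0,0],"claw":0}
    - {"slide":[0.45,0.9,0],"dr":[0,0,0],"claw":0}

```text
clock: 2.6
position: [530.4, -131.8, 208.7]
tcp_rot: [0.0, 0.524, 0.851, -0.0]
force: [0.0, -0.4, 0.2]
gripper_width: 85.7
gripper_force: 0.0
```

```bash
python3 go.py 607 -12.6 150 27
```

```text
t 2.6 pos [ 530.4 -131.8  208.7] yaw(tool y) 26.74 tilt [ 0.0001 -0.0001] F [ 0.  -0.4  0.2] w 85.7 gf 0.0 
slide [1.801 3.052 1.467] dr z -0.26
```

step_arm:
  targets:
    - {"slide":[0.45,0.77,0],"dr":[0,0,0],"claw":0}
    - {"slide":[0.45,0.77,0],"dr":[0,0,0],"claw":0}
    - {"slide":[0.45,0.77,0],"dr":[0,0,0],"claw":0}
    - {"slide":[0.45,0.75,0],"dr":[0,0,0],"claw":0}
    - {"slide":[0,0,0.8],"dr":[0,0,0],"claw":0}
    - {"slide":[0,0,0.8],"dr":[0,0,0],"claw":0}
    - {"slide":[0,0,0.8],"dr":[0,0,0],"claw":0}
    - {"slide":[0,0,0],"dr":[0,0,0],"claw":0}

```text
clock: 3.4
position: [601.4, -12.8, 106.8]
tcp_rot: [-0.006, 0.524, 0.852, -0.002]
force: [-0.9, -0.0, -0.1]
gripper_width: 85.7
gripper_force: 0.0
```

```bash
python3 go.py 607 -12.6 38 26.8; python3 - <<'E'
from h import *
S=eyes.grab_frame("scene");T=eyes.grab_frame("top")
cv2.imwrite("pics/b1.png",np.hstack([crop(T,250,140,100,100,4),crop(S,300,110,100,130,4)[:400]]))
E
```

```text
t 3.4 pos [601.4 -12.8 106.8] yaw(tool y) 26.8 tilt [-0.012  0.002] F [-0.9 -0.  -0.1] w 85.7 gf 0.0 
slide [-0.072  0.145  1.718] dr z -0.0
```

View pics/b1.png

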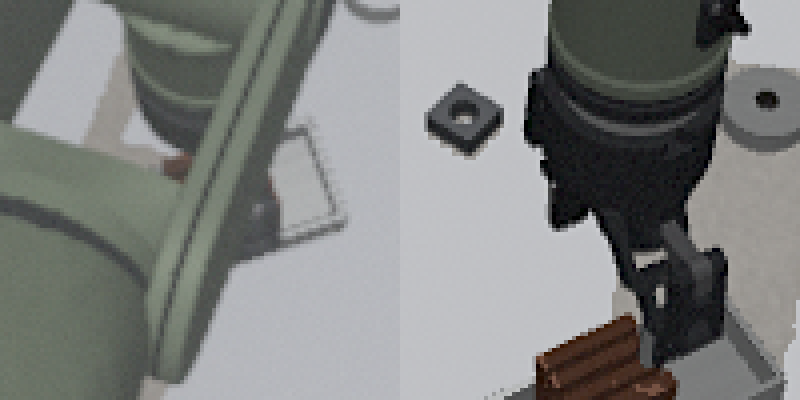

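```bash
python3 go.py 607 -12.6 38 26.8; python3 - <<'E'
from h import *
S=eyes.grab_frame("scene")
o=ctrl.get_obs();p=o["position"];Q=rot(o["tcp_rot"])
for k in(-42,0,42): print(k,proj(S,p+Q[:,1]*k).round(1), (proj(S,p+Q[:,1]*k-Q[:,2]*13)[0]-[300,110])*4+[400,0])
E
```

```text
t 3.5 pos [605.8 -13.7 112.4] yaw(tool y) 26.83 tilt [-0.0015  0.0003] F [ 0.4 -0.5  0.7] w 86.0 gf 0.0 
slide [0.01  0.041 1.861] dr z 0.03
-42 [[341.4 175.9]] [566.26461263 249.35820382]
0 [[351.2 190.6]] [606.02620683 308.79281274]
42 [[361.4 206.1]] [647.79504918 371.2278046 ]
```

step_arm:
  targets:
    - {"slide":[0,0.04,0.5],"dr":[0,0,0],"claw":0}
    - {"slide":[0,0,0.5],"dr":[0,0,0],"claw":0}
    - {"slide":[0,0,0.4],"dr":[0,0,0],"claw":0}
    - {"slide":[0,0,0.25],"dr":[0,0,0],"claw":0}
    - {"slide":[0,0,0.2],"dr":[0,0,0],"claw":0}
    - {"slide":[0,0,0],"dr":[0,0,0],"claw":0}
    - {"slide":[0,0,0],"dr":[0,0,0],"claw":0}
  squeeze: 25

```text
clock: 4.25
position: [608.1, -13.1, 39.2]
tcp_rot: [0.0, 0.523, 0.852, 0.0]
force: [0.2, 0.8, 0.6]
gripper_width: 85.4
gripper_force: 0.0
```

```bash
python3 go.py 607 -12.6 38 26.8
```

```text
t 4.25 pos [608.1 -13.1  39.2] yaw(tool y) 26.9 tilt [ 0.0009 -0.0001] F [0.2 0.8 0.6] w 85.4 gf 0.0 
slide [ 0.025 -0.019  0.03 ] dr z 0.1
```

Close on the block.

step_arm:
  targets:
    - {"slide":[0,0,0],"dr":[0,0,0],"claw":0.3}
    - {"slide":[0,0,0],"dr":[0,0,0],"claw":0.5}
    - {"slide":[0,0,0],"dr":[0,0,0],"claw":0.6}
    - {"slide":[0,0,0],"dr":[0,0,0],"claw":0.7}
    - {"slide":[0,0,0],"dr":[0,0,0],"claw":0.7}
    - {"slide":[0,0,0],"dr":[0,0,0],"claw":0.7}
  squeeze: 30

```text
clock: 4.85
position: [608.1, -13.2, 39.6]
tcp_rot: [0.0, 0.523, 0.852, 0.0]
force: [-2.7, 0.1, 5.6]
gripper_width: 50.7
gripper_force: 31.7
```

```bash
python3 go.py 607 -12.6 38 26.8
```

```text
t 4.85 pos [608.1 -13.2  39.6] yaw(tool y) 26.92 tilt [ 0.0009 -0.0003] F [-2.7  0.1  5.6] w 50.7 gf 31.7 
slide [ 0.025 -0.017  0.04 ] dr z 0.12
```

step_arm:
  targets:
    - {"slide":[0,0,-0.1],"dr":[0,0,0],"claw":0.7}
    - {"slide":[0,0,0],"dr":[0,0,-1.1],"claw":0.7}
    - {"slide":[-0.2,0,0],"dr":[0,0,0],"claw":0.7}
    - {"slide":[-0.2,0,0],"dr":[0,0,0],"claw":0.7}
    - {"slide":[-0.2,0,0],"dr":[0,0,0],"claw":0.7}
    - {"slide":[0,0,0],"dr":[0,0,0],"claw":0.7}
    - {"slide":[0,0,0],"dr":[0,0,0],"claw":0.7}

```text
clock: 5.55
position: [618.9, -34.7, 42.5]
tcp_rot: [-0.0, 0.515, 0.857, 0.0]
force: [0.1, 0.0, -3.9]
gripper_width: 50.6
gripper_force: 32.1
```

```bash
python3 go.py 607 -12.6 38 28; python3 - <<'E'
from h import *
S=eyes.grab_frame("scene");T=eyes.grab_frame("top")
cv2.imwrite("pics/b2.png",np.hstack([crop(T,270,140,80,100,5),crop(S,310,160,80,100,5)]))
E
```

```text
t 5.55 pos [618.9 -34.7  42.5] yaw(tool y) 27.95 tilt [-0.0003  0.0003] F [ 0.1  0.  -3.9] w 50.6 gf 32.1 
slide [ 0.628 -0.005  0.113] dr z -0.05
```

View pics/b2.png

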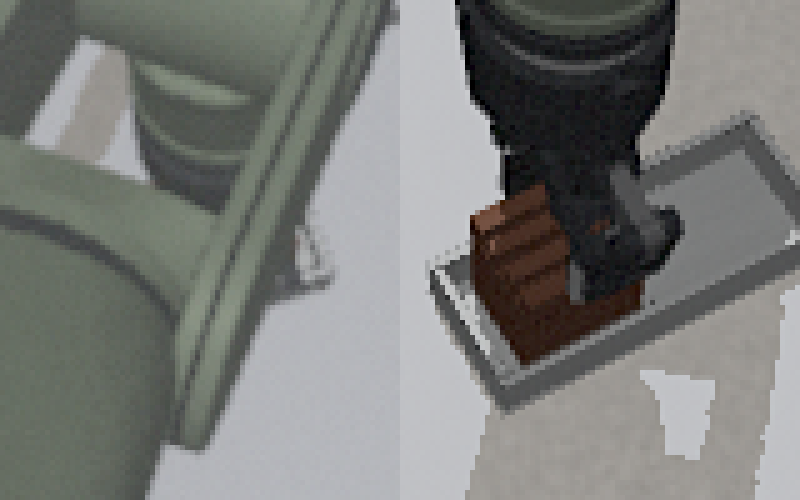

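The view shows the block gripped and lifted, about 12–15 mm from the -y wall (its near bottom corner at about (525,362)). I'll move on in small steps until it touches.

step_arm:
  targets:
    - {"slide":[-0.1,0,0],"dr":[0,0,0],"claw":0.7}
    - {"slide":[-0.05,0,0],"dr":[0,0,0],"claw":0.7}
    - {"slide":[0,0,0],"dr":[0,0,0],"claw":0.7}

```text
clock: 5.95
position: [622.0, -39.8, 42.8]
tcp_rot: [0.0, 0.515, 0.857, 0.0]
force: [0.1, -0.7, -3.4]
gripper_width: 50.7
gripper_force: 32.1
```

```bash
python3 go.py 607 -12.6 38 28; python3 - <<'E'
from h import *
S=eyes.grab_frame("scene")
p=cast(S,[[334.5,231.9]],8);print(p,(p-[601,1])@np.array([[.883,-.469],[.469,.883]]))
E
```

```text
t 5.95 pos [622.  -39.8  42.8] yaw(tool y) 28.0 tilt [ 0.0005 -0.0002] F [ 0.1 -0.7 -3.4] w 50.7 gf 32.1 
slide [ 0.777 -0.012  0.121] dr z 0.0
[[649.870593   -47.87218457]] [[ 20.23167906 -66.0744471 ]]
```

step_arm:
  targets:
    - {"slide":[-0.1,0,0],"dr":[0,0,0],"claw":0.7}
    - {"slide":[0,0,0],"dr":[0,0,0],"claw":0.7}

```text
clock: 6.2
position: [624.0, -43.5, 42.8]
tcp_rot: [0.0, 0.515, 0.857, -0.0]
force: [-0.7, -0.0, -3.3]
gripper_width: 50.3
gripper_force: 32.1
```

step_arm:
  targets:
    - {"slide":[-0.05,0,0],"dr":[0,0,0],"claw":0.7}
    - {"slide":[0,0,0],"dr":[0,0,0],"claw":0.7}

```text
clock: 6.4
position: [624.5, -44.9, 42.6]
tcp_rot: [-0.0, 0.515, 0.857, 0.0]
force: [-0.4, 1.7, -3.1]
gripper_width: 50.9
gripper_force: 32.1
```

step_arm:
  targets:
    - {"slide":[-0.05,0,0],"dr":[0,0,0],"claw":0.7}
    - {"slide":[0,0,0],"dr":[0,0,0],"claw":0.7}

```text
clock: 6.6
position: [624.9, -45.7, 42.6]
tcp_rot: [-0.001, 0.515, 0.857, 0.0]
force: [-2.1, 3.4, -1.9]
gripper_width: 50.4
gripper_force: 32.3
```

Contact with the -y wall (about 4 N). Back off slightly, set down, release.

step_arm:
  targets:
    - {"slide":[0.05,0,0],"dr":[0,0,0],"claw":0.7}
    - {"slide":[0,0,0.04],"dr":[0,0,0],"claw":0.7}
    - {"slide":[0,0,0.04],"dr":[0,0,0],"claw":0.7}
    - {"slide":[0,0,0],"dr":[0,0,0],"claw":0.7}

```text
clock: 7.0
position: [624.8, -44.9, 39.8]
tcp_rot: [0.0, 0.515, 0.857, 0.0]
force: [-0.5, 1.3, -1.8]
gripper_width: 51.1
gripper_force: 32.3
```

```bash
python3 go.py 607 -12.6 38 28
```

```text
t 7.0 pos [624.8 -44.9  39.8] yaw(tool y) 28.02 tilt [ 0.0004 -0.0002] F [-0.5  1.3 -1.8] w 51.1 gf 32.3 
slide [ 0.922 -0.012  0.045] dr z 0.02
```

step_arm:
  targets:
    - {"slide":[0,0,0.02],"dr":[0,0,0],"claw":0.7}
    - {"slide":[0,0,0],"dr":[0,0,0],"claw":0.7}

```text
clock: 7.2
position: [624.7, -44.9, 39.7]
tcp_rot: [0.0, 0.515, 0.857, 0.0]
force: [-3.6, 1.8, 4.8]
gripper_width: 50.8
gripper_force: 32.9
```

step_arm:
  targets:
    - {"slide":[0,0,0],"dr":[0,0,0],"claw":0.4}
    - {"slide":[0,0,0],"dr":[0,0,0],"claw":0.1}
    - {"slide":[0,0,0],"dr":[0,0,0],"claw":0}
    - {"slide":[0,0,0],"dr":[0,0,0],"claw":0}
    - {"slide":[0,0,-0.3],"dr":[0,0,0],"claw":0}
    - {"slide":[0,0,-0.9],"dr":[0,0,0],"claw":0}
    - {"slide":[0,0,-0.9],"dr":[0,0,0],"claw":0}
    - {"slide":[0,0,-0.9],"dr":[0,0,0],"claw":0}
    - {"slide":[0,0,-0.5],"dr":[0,0,0],"claw":0}
    - {"slide":[0,0,0],"dr":[0,0,0],"claw":0}

```text
clock: 8.2
position: [628.0, -45.6, 184.6]
tcp_rot: [0.005, 0.515, 0.857, 0.002]
force: [0.3, -0.4, -0.4]
gripper_width: 85.1
gripper_force: 0.0
```

```bash
python3 go.py 560 242.5 170 28
```

```text
t 8.2 pos [628.  -45.6 184.6] yaw(tool y) 28.01 tilt [ 0.0105 -0.0023] F [ 0.3 -0.4 -0.4] w 85.1 gf 0.0 
slide [7.159 1.879 0.33 ] dr z 0.01
```

step_arm:
  targets:
    - {"slide":[0.8,0.2,0],"dr":[0,0,0],"claw":0}
    - {"slide":[0.8,0.2,0],"dr":[0,0,0],"claw":0}
    - {"slide":[0.8,0.2,0],"dr":[0,0,0],"claw":0}
    - {"slide":[0.8,0.2,0],"dr":[0,0,0],"claw":0}
    - {"slide":[0.8,0.2,0],"dr":[0,0,0],"claw":0}
    - {"slide":[0.8,0.2,0],"dr":[0,0,0],"claw":0}
    - {"slide":[0.8,0.2,0],"dr":[0,0,0],"claw":0}
    - {"slide":[0.8,0.25,0],"dr":[0,0,0],"claw":0}
    - {"slide":[0.8,0.25,0],"dr":[0,0,0],"claw":0}
    - {"slide":[0,0,0],"dr":[0,0,0],"claw":0}
    - {"slide":[0,0,0],"dr":[0,0,0],"claw":0}

```text
clock: 9.3
position: [555.3, 245.4, 177.2]
tcp_rot: [-0.001, 0.514, 0.858, -0.001]
force: [-0.2, -0.6, -0.1]
gripper_width: 85.3
gripper_force: 0.0
```

```bash
python3 go.py 560 242.5 40 28; python3 - <<'E'
from h import *
S=eyes.grab_frame("scene");T=eyes.grab_frame("top")
cv2.imwrite("pics/b3.png",np.hstack([crop(T,255,155,90,100,5)[:, :400],crop(S,310,160,80,100,5)]))
E
```

```text
t 9.3 pos [555.3 245.4 177.2] yaw(tool y) 28.12 tilt [-0.0022 -0.0013] F [-0.2 -0.6 -0.1] w 85.3 gf 0.0 
slide [-0.119  0.078  3.429] dr z 0.12
```

View pics/b3.png

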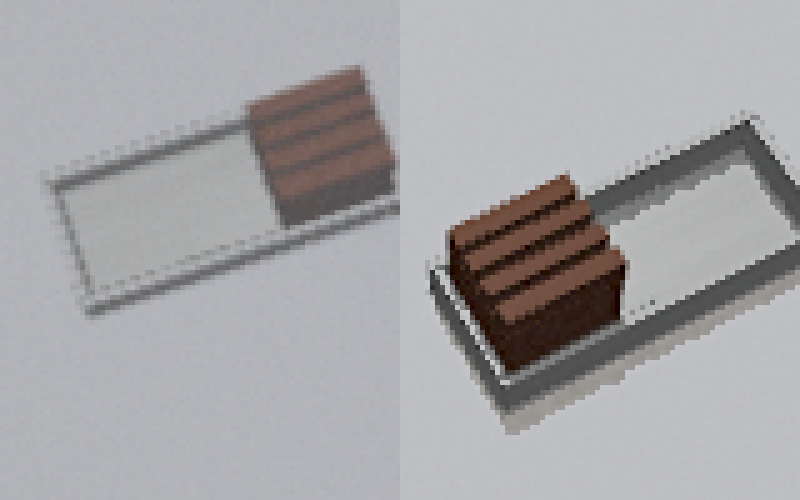

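The block now stands close against the -y end with about 1–2 mm gap, upright. Next, the sleeve.

```bash
python3 go.py 560 242.5 38 28
```

```text
t 9.4 pos [556.1 244.2 177.7] yaw(tool y) 27.98 tilt [-0.0014 -0.001 ] F [ 0.3 -0.4  0.7] w 85.5 gf 0.0 
slide [-0.082  0.073  3.493] dr z -0.02
```

step_arm:
  targets:
    - {"slide":[-0.06,0.07,0.8],"dr":[0,0,0],"claw":0}
    - {"slide":[0,0,0.8],"dr":[0,0,0],"claw":0}
    - {"slide":[0,0,0.7],"dr":[0,0,0],"claw":0}
    - {"slide":[0,0,0],"dr":[0,0,0],"claw":0}
    - {"slide":[0,0,0],"dr":[0,0,0],"claw":0}

```text
clock: 9.9
position: [560.0, 243.2, 86.4]
tcp_rot: [-0.0, 0.516, 0.857, -0.001]
force: [-0.4, 0.2, 0.2]
gripper_width: 85.6
gripper_force: 0.0
```

```bash
python3 go.py 560 242.5 38 28
```

```text
t 9.9 pos [560.  243.2  86.4] yaw(tool y) 27.92 tilt [-0.0012 -0.0005] F [-0.4  0.2  0.2] w 85.6 gf 0.0 
slide [-0.016 -0.007  1.211] dr z -0.08
```

step_arm:
  targets:
    - {"slide":[0,0,0.4],"dr":[0,0,0],"claw":0}
    - {"slide":[0,0,0.4],"dr":[0,0,0],"claw":0}
    - {"slide":[0,0,0.25],"dr":[0,0,0],"claw":0}
    - {"slide":[0,0,0.15],"dr":[0,0,0],"claw":0}
    - {"slide":[0,0,0],"dr":[0,0,0],"claw":0}
    - {"slide":[0,0,0],"dr":[0,0,0],"claw":0.3}
    - {"slide":[0,0,0],"dr":[0,0,0],"claw":0.45}
    - {"slide":[0,0,0],"dr":[0,0,0],"claw":0.6}
    - {"slide":[0,0,0],"dr":[0,0,0],"claw":0.7}
    - {"slide":[0,0,0],"dr":[0,0,0],"claw":0.7}
    - {"slide":[0,0,0],"dr":[0,0,0],"claw":0.7}
  squeeze: 35

```text
clock: 11.0
position: [560.5, 244.5, 39.8]
tcp_rot: [0.0, 0.515, 0.857, 0.0]
force: [-2.3, -0.7, 5.8]
gripper_width: 52.0
gripper_force: 36.5
```

```bash
python3 go.py 560 242.5 150 28
```

```text
t 11.0 pos [560.5 244.5  39.8] yaw(tool y) 28.01 tilt [0.0013 0.0003] F [-2.3 -0.7  5.8] w 52.0 gf 36.5 
slide [-0.038 -0.031 -2.755] dr z 0.01
```

step_arm:
  targets:
    - {"slide":[0,0,-0.2],"dr":[0,0,0],"claw":0.7}
    - {"slide":[0,0,-0.6],"dr":[0,0,0],"claw":0.7}
    - {"slide":[0,0,-0.8],"dr":[0,0,0],"claw":0.7}
    - {"slide":[0,0,-0.8],"dr":[0,0,0],"claw":0.7}
    - {"slide":[0,0,-0.3],"dr":[0,0,0],"claw":0.7}
    - {"slide":[0,0,0],"dr":[0,0,0],"claw":0.7}
    - {"slide":[0,0,0],"dr":[0,0,0],"claw":0.7}

```text
clock: 11.7
position: [558.7, 244.0, 144.8]
tcp_rot: [-0.001, 0.515, 0.857, -0.001]
force: [0.6, 0.5, -4.7]
gripper_width: 51.9
gripper_force: 38.1
```

```bash
python3 go.py 595.4 11.6 110 28
```

```text
t 11.7 pos [558.7 244.  144.8] yaw(tool y) 28.01 tilt [-0.003  -0.0008] F [ 0.6  0.5 -4.7] w 51.9 gf 38.1 
slide [-5.561 -1.915  0.872] dr z 0.01
```

step_arm:
  targets:
    - {"slide":[-0.4,-0.15,0],"dr":[0,0,0],"claw":0.7}
    - {"slide":[-0.7,-0.25,0],"dr":[0,0,0],"claw":0.7}
    - {"slide":[-0.8,-0.25,0],"dr":[0,0,0],"claw":0.7}
    - {"slide":[-0.8,-0.25,0],"dr":[0,0,0],"claw":0.7}
    - {"slide":[-0.8,-0.25,0],"dr":[0,0,0],"claw":0.7}
    - {"slide":[-0.8,-0.3,0],"dr":[0,0,0],"claw":0.7}
    - {"slide":[-0.7,-0.25,0],"dr":[0,0,0],"claw":0.7}
    - {"slide":[-0.4,-0.15,0],"dr":[0,0,0],"claw":0.7}
    - {"slide":[-0.16,-0.05,0],"dr":[0,0,0],"claw":0.7}
    - {"slide":[0,0,0],"dr":[0,0,0],"claw":0.7}
    - {"slide":[0,0,0],"dr":[0,0,0],"claw":0.7}
    - {"slide":[0,0,0],"dr":[0,0,0],"claw":0.7}

```text
clock: 12.9
position: [597.0, 13.7, 146.5]
tcp_rot: [-0.0, 0.514, 0.858, 0.0]
force: [0.4, 1.0, -4.1]
gripper_width: 52.1
gripper_force: 38.1
```

```bash
python3 go.py 595.4 11.6 46 28
```

```text
t 12.9 pos [597.   13.7 146.5] yaw(tool y) 28.11 tilt [-0.0005  0.0006] F [ 0.4  1.  -4.1] w 52.1 gf 38.1 
slide [-0.03  -0.061  2.512] dr z 0.11
```

step_arm:
  targets:
    - {"slide":[-0.02,-0.05,0.5],"dr":[0,0,0],"claw":0.7}
    - {"slide":[0,0,0.7],"dr":[0,0,0],"claw":0.7}
    - {"slide":[0,0,0.2],"dr":[0,0,0],"claw":0.7}
    - {"slide":[0,0,0],"dr":[0,0,0],"claw":0.7}
    - {"slide":[0,0,0],"dr":[0,0,0],"claw":0.7}

```text
clock: 13.4
position: [596.7, 11.1, 91.6]
tcp_rot: [0.001, 0.515, 0.857, 0.0]
force: [1.2, -0.4, -4.2]
gripper_width: 51.7
gripper_force: 38.3
```

```bash
python3 go.py 595.4 11.6 46 28; python3 - <<'E'
from h import *
S=eyes.grab_frame("scene")
cv2.imwrite("pics/b4.png",crop(S,310,130,90,110,5))
E
```

```text
t 13.4 pos [596.7  11.1  91.6] yaw(tool y) 28.06 tilt [ 0.0014 -0.0001] F [ 1.2 -0.4 -4.2] w 51.7 gf 38.3 
slide [ 0.026 -0.024  1.14 ] dr z 0.06
```

View pics/b4.png

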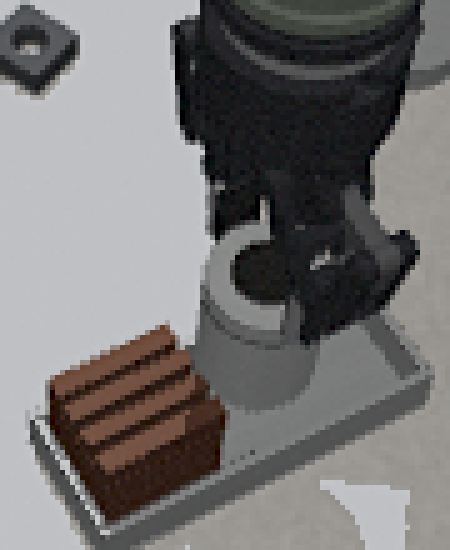

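The sleeve hangs above the free floor just +y of the block, lined up along the tray. I'll lower it carefully.

step_arm:
  targets:
    - {"slide":[0.03,0,0.3],"dr":[0,0,0],"claw":0.7}
    - {"slide":[0,0,0.2],"dr":[0,0,0],"claw":0.7}
    - {"slide":[0,0,0.1],"dr":[0,0,0],"claw":0.7}
    - {"slide":[0,0,0],"dr":[0,0,0],"claw":0.7}

```text
clock: 13.85
position: [594.2, 11.8, 65.3]
tcp_rot: [-0.001, 0.515, 0.857, -0.001]
force: [-0.4, 0.5, -4.5]
gripper_width: 52.0
gripper_force: 38.4
```

step_arm:
  targets:
    - {"slide":[0,0,0.2],"dr":[0,0,0],"claw":0.7}
    - {"slide":[0,0,0.15],"dr":[0,0,0],"claw":0.7}
    - {"slide":[0,0,0.1],"dr":[0,0,0],"claw":0.7}
    - {"slide":[0,0,0],"dr":[0,0,0],"claw":0.7}

```text
clock: 14.25
position: [594.5, 11.8, 47.6]
tcp_rot: [-0.001, 0.515, 0.857, -0.0]
force: [0.1, -0.5, -3.2]
gripper_width: 51.8
gripper_force: 38.4
```

step_arm:
  targets:
    - {"slide":[-0.04,0,0],"dr":[0,0,0],"claw":0.7}
    - {"slide":[0,0,0],"dr":[0,0,0],"claw":0.7}

```text
clock: 14.45
position: [596.7, 10.0, 49.1]
tcp_rot: [0.001, 0.515, 0.857, 0.0]
force: [0.5, -0.3, -4.1]
gripper_width: 51.5
gripper_force: 38.4
```

step_arm:
  targets:
    - {"slide":[-0.03,0,0],"dr":[0,0,0],"claw":0.7}
    - {"slide":[0,0,0],"dr":[0,0,0],"claw":0.7}

```text
clock: 14.65
position: [597.1, 9.0, 49.1]
tcp_rot: [0.0, 0.515, 0.857, 0.0]
force: [-0.1, -0.4, -4.3]
gripper_width: 52.0
gripper_force: 38.4
```

step_arm:
  targets:
    - {"slide":[-0.03,0,0],"dr":[0,0,0],"claw":0.7}
    - {"slide":[0,0,0],"dr":[0,0,0],"claw":0.7}

```text
clock: 14.85
position: [597.4, 8.0, 48.8]
tcp_rot: [0.0, 0.515, 0.857, 0.0]
force: [-0.1, -0.6, -3.8]
gripper_width: 51.9
gripper_force: 38.4
```

```bash
python3 go.py 595.4 11.6 46 28
```

```text
t 14.85 pos [597.4   8.   48.8] yaw(tool y) 28.01 tilt [ 0.0003 -0.0001] F [-0.1 -0.6 -3.8] w 51.9 gf 38.4 
slide [ 0.102 -0.002  0.07 ] dr z 0.01
```

step_arm:
  targets:
    - {"slide":[-0.03,0,0],"dr":[0,0,0],"claw":0.7}
    - {"slide":[0,0,0],"dr":[0,0,0],"claw":0.7}

```text
clock: 15.05
position: [597.7, 7.3, 48.7]
tcp_rot: [-0.0, 0.515, 0.857, 0.0]
force: [1.1, 0.6, -3.5]
gripper_width: 51.8
gripper_force: 38.4
```

step_arm:
  targets:
    - {"slide":[-0.03,0,0],"dr":[0,0,0],"claw":0.7}
    - {"slide":[0,0,0],"dr":[0,0,0],"claw":0.7}

```text
clock: 15.25
position: [597.8, 7.0, 48.7]
tcp_rot: [-0.001, 0.515, 0.857, 0.0]
force: [-3.0, 4.0, -1.5]
gripper_width: 52.1
gripper_force: 38.6
```

Contact with the block; back off a little and set down.

step_arm:
  targets:
    - {"slide":[0.04,0,0],"dr":[0,0,0],"claw":0.7}
    - {"slide":[0,0,0.04],"dr":[0,0,0],"claw":0.7}
    - {"slide":[0,0,0.04],"dr":[0,0,0],"claw":0.7}
    - {"slide":[0,0,0],"dr":[0,0,0],"claw":0.7}
    - {"slide":[0,0,0],"dr":[0,0,0],"claw":0.7}

```text
clock: 15.75
position: [597.6, 7.1, 45.2]
tcp_rot: [0.0, 0.515, 0.857, -0.0]
force: [0.9, -0.2, -4.0]
gripper_width: 51.5
gripper_force: 38.5
```

step_arm:
  targets:
    - {"slide":[0,0,0.02],"dr":[0,0,0],"claw":0.7}
    - {"slide":[0,0,0],"dr":[0,0,0],"claw":0.7}

```text
clock: 15.95
position: [597.7, 7.3, 44.6]
tcp_rot: [0.0, 0.515, 0.857, -0.0]
force: [-0.0, 0.2, -3.6]
gripper_width: 51.9
gripper_force: 38.5
```

step_arm:
  targets:
    - {"slide":[0,0,0.02],"dr":[0,0,0],"claw":0.7}
    - {"slide":[0,0,0],"dr":[0,0,0],"claw":0.7}

```text
clock: 16.15
position: [597.8, 7.3, 44.0]
tcp_rot: [0.0, 0.515, 0.857, -0.0]
force: [-0.5, 0.1, -3.0]
gripper_width: 51.5
gripper_force: 38.5
```

step_arm:
  targets:
    - {"slide":[0,0,0.02],"dr":[0,0,0],"claw":0.7}
    - {"slide":[0,0,0],"dr":[0,0,0],"claw":0.7}

```text
clock: 16.35
position: [597.9, 7.3, 43.9]
tcp_rot: [0.0, 0.515, 0.857, -0.0]
force: [-3.0, -0.1, 2.1]
gripper_width: 51.9
gripper_force: 39.0
```

step_arm:
  targets:
    - {"slide":[0,0,0.01],"dr":[0,0,0],"claw":0.7}
    - {"slide":[0,0,0],"dr":[0,0,0],"claw":0.7}

```text
clock: 16.55
position: [597.9, 7.3, 43.9]
tcp_rot: [0.0, 0.515, 0.857, -0.0]
force: [-2.9, 0.4, 4.7]
gripper_width: 52.1
gripper_force: 39.3
```

On the floor. Release and go up.

step_arm:
  targets:
    - {"slide":[0,0,0],"dr":[0,0,0],"claw":0.4}
    - {"slide":[0,0,0],"dr":[0,0,0],"claw":0.1}
    - {"slide":[0,0,0],"dr":[0,0,0],"claw":0}
    - {"slide":[0,0,0],"dr":[0,0,0],"claw":0}
    - {"slide":[0,0,-0.3],"dr":[0,0,0],"claw":0}
    - {"slide":[0,0,-0.9],"dr":[0,0,0],"claw":0}
    - {"slide":[0,0,-0.9],"dr":[0,0,0],"claw":0}
    - {"slide":[0,0,-0.9],"dr":[0,0,0],"claw":0}
    - {"slide":[0,0,-0.5],"dr":[0,0,0],"claw":0}
    - {"slide":[0,0,0],"dr":[0,0,0],"claw":0}
    - {"slide":[0,0,0],"dr":[0,0,0],"claw":0}

```text
clock: 17.65
position: [597.8, 7.5, 183.2]
tcp_rot: [0.001, 0.515, 0.857, 0.0]
force: [-0.5, 0.9, -0.7]
gripper_width: 85.0
gripper_force: 0.0
```

```bash
python3 go.py 526 -256 184 -5
```

```text
t 17.65 pos [597.8   7.5 183.2] yaw(tool y) 28.01 tilt [ 0.0012 -0.0001] F [-0.5  0.9 -0.7] w 85.0 gf 0.0 
slide [-4.972 -4.678 -0.021] dr z 33.01
```

step_arm:
  targets:
    - {"slide":[-0.7,-0.65,0],"dr":[0,0,0],"claw":0}
    - {"slide":[-0.7,-0.65,0],"dr":[0,0,0],"claw":0}
    - {"slide":[-0.7,-0.65,0],"dr":[0,0,0],"claw":0}
    - {"slide":[-0.7,-0.65,0],"dr":[0,0,0],"claw":0}
    - {"slide":[-0.7,-0.65,0],"dr":[0,0,0],"claw":0}
    - {"slide":[-0.7,-0.65,0],"dr":[0,0,0],"claw":0}
    - {"slide":[-0.7,-0.65,0],"dr":[0,0,0],"claw":0}
    - {"slide":[0,0,0],"dr":[0,0,8.25],"claw":0}
    - {"slide":[0,0,0],"dr":[0,0,8.25],"claw":0}
    - {"slide":[0,0,0],"dr":[0,0,8.25],"claw":0}
    - {"slide":[0,0,0],"dr":[0,0,8.25],"claw":0}
    - {"slide":[0,0,0],"dr":[0,0,0],"claw":0}

```text
clock: 18.85
position: [527.6, -250.3, 180.1]
tcp_rot: [-0.002, 0.737, 0.676, -0.001]
force: [-0.2, 0.5, -0.0]
gripper_width: 85.5
gripper_force: 0.0
```

step_arm:
  targets:
    - {"slide":[0,0,0],"dr":[0,0,0],"claw":0}

```text
clock: 18.95
position: [528.1, -250.4, 180.9]
tcp_rot: [-0.002, 0.736, 0.677, -0.0]
force: [-0.5, -0.2, -0.7]
gripper_width: 85.5
gripper_force: 0.0
```

```bash
python3 go.py 526 -256 100 -5; python3 - <<'E'
from h import *
S=eyes.grab_frame("scene");T=eyes.grab_frame("top")
cv2.imwrite("pics/b5.png",np.hstack([crop(T,255,155,90,100,5)[:, :400],crop(S,310,140,80,100,5)]))
E
```

```text
t 18.95 pos [ 528.1 -250.4  180.9] yaw(tool y) -4.82 tilt [-0.0027  0.0018] F [-0.5 -0.2 -0.7] w 85.5 gf 0.0 
slide [-0.146 -0.034  2.022] dr z 0.18
```

View pics/b5.png

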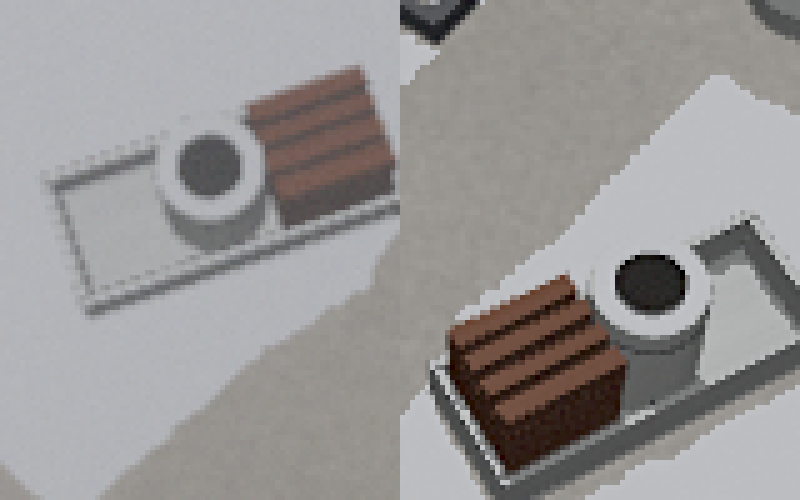

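The sleeve stands upright beside the block with a hair gap, leaving the +y floor free for the carton. I'll approach the carton now.

step_arm:
  targets:
    - {"slide":[-0.13,-0.03,0.7],"dr":[0,0,0],"claw":0}
    - {"slide":[0,0,0.7],"dr":[0,0,0],"claw":0}
    - {"slide":[0,0,0.5],"dr":[0,0,0],"claw":0}
    - {"slide":[0,0,0],"dr":[0,0,0],"claw":0}
    - {"slide":[0,0,0],"dr":[0,0,0],"claw":0}

```text
clock: 19.55
position: [527.3, -256.0, 106.6]
tcp_rot: [-0.0, 0.737, 0.676, -0.0]
force: [1.1, 0.1, 0.4]
gripper_width: 85.5
gripper_force: 0.0
```

```bash
python3 go.py 526 -256 40 -5;  python3 - <<'E'
from h import *
T=eyes.grab_frame("top");S=eyes.grab_frame("scene")
for f,uv in((T,(296.5,187.5)),(S,(310+(650-400)/5-.5,140+282/5-.5))):
    p=cast(f,[uv],76); print(p,(p-[601,1])@np.array([[.883,-.469],[.469,.883]]))
E
```

```text
t 19.55 pos [ 527.3 -256.   106.6] yaw(tool y) -4.94 tilt [-0.0005  0.0004] F [1.1 0.1 0.4] w 85.5 gf 0.0 
slide [-0.003 -0.032  1.666] dr z 0.06
[[597.14256511   5.06722536]] [[-1.49858632  5.40049696]]
[[597.16380957   6.84168045]] [[-0.64760802  6.95737715]]
```

step_arm:
  targets:
    - {"slide":[0,-0.03,0.5],"dr":[0,0,0],"claw":0}
    - {"slide":[0,0,0.5],"dr":[0,0,0],"claw":0}
    - {"slide":[0,0,0.4],"dr":[0,0,0],"claw":0}
    - {"slide":[0,0,0.26],"dr":[0,0,0],"claw":0}
    - {"slide":[0,0,0],"dr":[0,0,0],"claw":0}
    - {"slide":[0,0,0],"dr":[0,0,0],"claw":0.3}
    - {"slide":[0,0,0],"dr":[0,0,0],"claw":0.45}
    - {"slide":[0,0,0],"dr":[0,0,0],"claw":0.6}
    - {"slide":[0,0,0],"dr":[0,0,0],"claw":0.7}
    - {"slide":[0,0,0],"dr":[0,0,0],"claw":0.7}
    - {"slide":[0,0,0],"dr":[0,0,0],"claw":0.7}
  squeeze: 30

```text
clock: 20.75
position: [527.0, -256.7, 41.9]
tcp_rot: [0.001, 0.737, 0.676, 0.0]
force: [-2.3, 0.9, 5.4]
gripper_width: 51.3
gripper_force: 32.0
```

```bash
python3 go.py 526 -256 150 -5
```

```text
t 20.75 pos [ 527.  -256.7   41.9] yaw(tool y) -4.98 tilt [ 0.0019 -0.0015] F [-2.3  0.9  5.4] w 51.3 gf 32.0 
slide [ 0.012 -0.022 -2.703] dr z 0.02
```

step_arm:
  targets:
    - {"slide":[0,0,-0.2],"dr":[0,0,0],"claw":0.7}
    - {"slide":[0,0,-0.6],"dr":[0,0,0],"claw":0.7}
    - {"slide":[0,0,-0.8],"dr":[0,0,0],"claw":0.7}
    - {"slide":[0,0,-0.8],"dr":[0,0,0],"claw":0.7}
    - {"slide":[0,0,-0.4],"dr":[0,0,0],"claw":0.7}
    - {"slide":[0,0,0],"dr":[0,0,-6],"claw":0.7}
    - {"slide":[0,0,0],"dr":[0,0,-7],"claw":0.7}
    - {"slide":[0,0,0],"dr":[0,0,-7],"claw":0.7}
    - {"slide":[0,0,0],"dr":[0,0,-7],"claw":0.7}
    - {"slide":[0,0,0],"dr":[0,0,-6],"claw":0.7}
    - {"slide":[0,0,0],"dr":[0,0,0],"claw":0.7}
    - {"slide":[0,0,0],"dr":[0,0,0],"claw":0.7}

```text
clock: 21.95
position: [525.9, -255.8, 152.1]
tcp_rot: [-0.0, 0.516, 0.857, 0.0]
force: [-0.9, -0.6, -1.5]
gripper_width: 51.3
gripper_force: 32.1
```

```bash
python3 go.py 573.6 51.5 150 28
```

```text
t 21.95 pos [ 525.9 -255.8  152.1] yaw(tool y) 27.89 tilt [-0.0005  0.0004] F [-0.9 -0.6 -1.5] w 51.3 gf 32.1 
slide [6.232 4.647 0.054] dr z -0.11
```

step_arm:
  targets:
    - {"slide":[0.3,0.2,0],"dr":[0,0,0],"claw":0.7}
    - {"slide":[0.6,0.45,0],"dr":[0,0,0],"claw":0.7}
    - {"slide":[0.7,0.5,0],"dr":[0,0,0],"claw":0.7}
    - {"slide":[0.8,0.6,0],"dr":[0,0,0],"claw":0.7}
    - {"slide":[0.8,0.6,0],"dr":[0,0,0],"claw":0.7}
    - {"slide":[0.8,0.6,0],"dr":[0,0,0],"claw":0.7}
    - {"slide":[0.8,0.6,0],"dr":[0,0,0],"claw":0.7}
    - {"slide":[0.7,0.5,0],"dr":[0,0,0],"claw":0.7}
    - {"slide":[0.5,0.4,0],"dr":[0,0,0],"claw":0.7}
    - {"slide":[0.23,0.2,0],"dr":[0,0,-0.1],"claw":0.7}
    - {"slide":[0,0,0],"dr":[0,0,0],"claw":0.7}
    - {"slide":[0,0,0],"dr":[0,0,0],"claw":0.7}

```text
clock: 23.15
position: [573.1, 50.8, 152.2]
tcp_rot: [0.0, 0.514, 0.858, -0.0]
force: [0.8, -0.5, -1.1]
gripper_width: 50.9
gripper_force: 32.1
```

step_arm:
  targets:
    - {"slide":[0,0,0],"dr":[0,0,0],"claw":0.7}
    - {"slide":[0,0,0],"dr":[0,0,0],"claw":0.7}

```text
clock: 23.35
position: [573.2, 50.0, 152.2]
tcp_rot: [-0.0, 0.515, 0.857, -0.0]
force: [0.2, -0.9, -2.5]
gripper_width: 51.1
gripper_force: 32.1
```

```bash
python3 go.py 573.6 51.5 100 28; python3 - <<'E'
from h import *
S=eyes.grab_frame("scene")
cv2.imwrite("pics/b6.png",crop(S,310,90,100,140,4))
E
```

```text
t 23.35 pos [573.2  50.  152.2] yaw(tool y) 27.99 tilt [-0.0002 -0.0003] F [ 0.2 -0.9 -2.5] w 51.1 gf 32.1 
slide [0.028 0.026 1.306] dr z -0.01
```

View pics/b6.png

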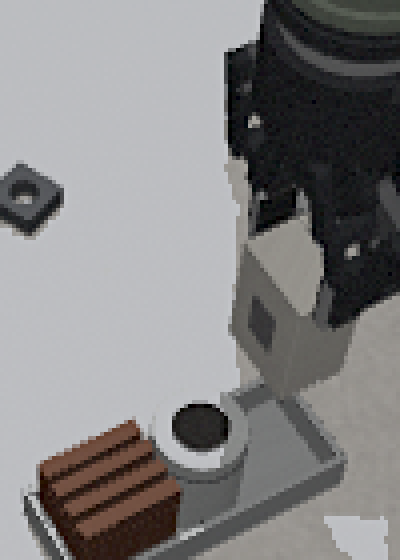

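```bash
python3 - <<'E'
from h import *
S=eyes.grab_frame("scene")
p=cast(S,[(380.75,188.25),(367.5,172),(310+345/4,90+365/4)],110.3); print((p-[601,1])@np.array([[.883,-.469],[.469,.883]]))
E
```

```text
[[ 21.57277202  42.62213455]
 [-27.14394562  40.44090914]
 [ 22.70366966  81.13934815]]
```

step_arm:
  targets:
    - {"slide":[-0.03,0.02,0.5],"dr":[0,0,0],"claw":0.7}
    - {"slide":[0,0,0.5],"dr":[0,0,0],"claw":0.7}
    - {"slide":[0,0,0.4],"dr":[0,0,0],"claw":0.7}
    - {"slide":[0,0,0.2],"dr":[0,0,0],"claw":0.7}
    - {"slide":[0,0,0],"dr":[0,0,0],"claw":0.7}
    - {"slide":[0,0,0],"dr":[0,0,0],"claw":0.7}

```text
clock: 24.05
position: [575.2, 50.4, 88.9]
tcp_rot: [0.0, 0.514, 0.858, 0.0]
force: [-0.0, -0.1, -2.2]
gripper_width: 51.3
gripper_force: 32.0
```

```bash
python3 go.py 573.6 51.5 46 28; python3 - <<'E'
from h import *
S=eyes.grab_frame("scene");T=eyes.grab_frame("top")
cv2.imwrite("pics/b7.png",np.hstack([crop(S,335,140,80,90,6)[:, :420],crop(T,245,160,60,90,6)]))
E
```

```text
t 24.05 pos [575.2  50.4  88.9] yaw(tool y) 28.09 tilt [ 0.001  -0.0001] F [-0.  -0.1 -2.2] w 51.3 gf 32.0 
slide [ 0.043 -0.023  1.072] dr z 0.09
```

View pics/b7.png

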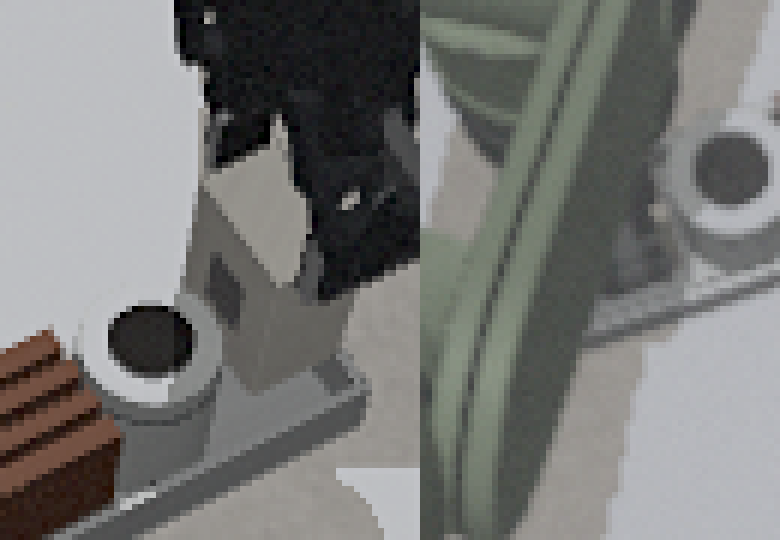

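```bash
python3 - <<'E'
from h import *
S=eyes.grab_frame("scene")
M=np.array([[.883,-.469],[.469,.883]])
for uv,z in(((376.5,205),47),((391.2,198.2),47),((395.8,202.8),30)):
    print((cast(S,[uv],z)-[601,1])@M)
print((ctrl.get_obs()["position"][:2]-[601,1])@M)
E
```

```text
[[23.99809501 38.93242603]]
[[25.13836882 77.68958884]]
[[33.17337904 87.94877934]]
[ 0.87341616 55.65079496]
```

The carton is centred over the free space, spanning about 38–78 mm against a free span of about 33.5–82. I'll lower it.

step_arm:
  targets:
    - {"slide":[0,-0.02,0.3],"dr":[0,0,0],"claw":0.7}
    - {"slide":[0,0,0.2],"dr":[0,0,0],"claw":0.7}
    - {"slide":[0,0,0.1],"dr":[0,0,0],"claw":0.7}
    - {"slide":[0,0,0],"dr":[0,0,0],"claw":0.7}

```text
clock: 24.6
position: [572.6, 50.4, 62.7]
tcp_rot: [-0.001, 0.514, 0.858, -0.001]
force: [0.5, -0.7, -1.1]
gripper_width: 50.9
gripper_force: 32.1
```

step_arm:
  targets:
    - {"slide":[0,0,0.2],"dr":[0,0,0],"claw":0.7}
    - {"slide":[0,0,0.15],"dr":[0,0,0],"claw":0.7}
    - {"slide":[0,0,0],"dr":[0,0,0],"claw":0.7}
    - {"slide":[0,0,0],"dr":[0,0,0],"claw":0.7}

```text
clock: 25.0
position: [573.7, 50.3, 50.0]
tcp_rot: [-0.0, 0.514, 0.858, -0.0]
force: [-0.8, 0.5, -1.2]
gripper_width: 51.3
gripper_force: 32.0
```

step_arm:
  targets:
    - {"slide":[-0.05,0,0],"dr":[0,0,0],"claw":0.7}
    - {"slide":[0,0,0],"dr":[0,0,0],"claw":0.7}

```text
clock: 25.2
position: [575.4, 48.3, 50.7]
tcp_rot: [0.001, 0.514, 0.858, 0.0]
force: [0.3, -0.5, -1.0]
gripper_width: 51.1
gripper_force: 32.0
```

step_arm:
  targets:
    - {"slide":[-0.03,0,0],"dr":[0,0,0],"claw":0.7}
    - {"slide":[0,0,0],"dr":[0,0,0],"claw":0.7}

```text
clock: 25.4
position: [575.6, 47.4, 50.5]
tcp_rot: [0.0, 0.514, 0.858, 0.0]
force: [-0.2, 0.2, -1.9]
gripper_width: 51.0
gripper_force: 32.1
```

step_arm:
  targets:
    - {"slide":[-0.03,0,0],"dr":[0,0,0],"claw":0.7}
    - {"slide":[0,0,0],"dr":[0,0,0],"claw":0.7}

```text
clock: 25.6
position: [575.7, 47.1, 50.4]
tcp_rot: [-0.001, 0.514, 0.858, 0.0]
force: [-1.5, 3.2, 0.8]
gripper_width: 51.5
gripper_force: 32.2
```

step_arm:
  targets:
    - {"slide":[-0.03,0,0],"dr":[0,0,0],"claw":0.7}
    - {"slide":[0,0,0],"dr":[0,0,0],"claw":0.7}

```text
clock: 25.8
position: [575.8, 46.8, 50.4]
tcp_rot: [-0.001, 0.514, 0.858, 0.001]
force: [-2.0, 5.5, 2.4]
gripper_width: 51.2
gripper_force: 32.5
```

Touches the sleeve lightly. Back off and set down.

step_arm:
  targets:
    - {"slide":[0.06,0,0],"dr":[0,0,0],"claw":0.7}
    - {"slide":[0,0,0.04],"dr":[0,0,0],"claw":0.7}
    - {"slide":[0,0,0.03],"dr":[0,0,0],"claw":0.7}
    - {"slide":[0,0,0],"dr":[0,0,0],"claw":0.7}
    - {"slide":[0,0,0],"dr":[0,0,0],"claw":0.7}

```text
clock: 26.3
position: [575.3, 47.1, 47.2]
tcp_rot: [-0.0, 0.514, 0.858, -0.0]
force: [-0.1, 0.3, -2.3]
gripper_width: 51.2
gripper_force: 32.1
```

step_arm:
  targets:
    - {"slide":[0,0,0.02],"dr":[0,0,0],"claw":0.7}
    - {"slide":[0,0,0],"dr":[0,0,0],"claw":0.7}

```text
clock: 26.5
position: [575.5, 47.2, 46.6]
tcp_rot: [0.0, 0.514, 0.858, -0.0]
force: [0.4, 1.2, -1.9]
gripper_width: 51.4
gripper_force: 32.1
```

step_arm:
  targets:
    - {"slide":[0,0,0.02],"dr":[0,0,0],"claw":0.7}
    - {"slide":[0,0,0],"dr":[0,0,0],"claw":0.7}

```text
clock: 26.7
position: [575.6, 47.3, 46.0]
tcp_rot: [0.0, 0.514, 0.858, 0.0]
force: [-0.6, 0.4, -1.2]
gripper_width: 51.1
gripper_force: 32.1
```

step_arm:
  targets:
    - {"slide":[0,0,0.015],"dr":[0,0,0],"claw":0.7}
    - {"slide":[0,0,0],"dr":[0,0,0],"claw":0.7}

```text
clock: 26.9
position: [575.7, 47.3, 46.0]
tcp_rot: [0.0, 0.514, 0.858, -0.0]
force: [-2.0, -0.3, 3.6]
gripper_width: 51.5
gripper_force: 32.6
```

step_arm:
  targets:
    - {"slide":[0,0,0.015],"dr":[0,0,0],"claw":0.7}
    - {"slide":[0,0,0],"dr":[0,0,0],"claw":0.7}

```text
clock: 27.1
position: [575.7, 47.3, 45.9]
tcp_rot: [0.0, 0.514, 0.858, -0.0]
force: [-3.5, -1.2, 7.0]
gripper_width: 51.1
gripper_force: 33.0
```

step_arm:
  targets:
    - {"slide":[0,0,0],"dr":[0,0,0],"claw":0.4}
    - {"slide":[0,0,0],"dr":[0,0,0],"claw":0.1}
    - {"slide":[0,0,0],"dr":[0,0,0],"claw":0}
    - {"slide":[0,0,0],"dr":[0,0,0],"claw":0}
    - {"slide":[0,0,-0.3],"dr":[0,0,0],"claw":0}
    - {"slide":[0,0,-0.9],"dr":[0,0,0],"claw":0}
    - {"slide":[0,0,-0.9],"dr":[0,0,0],"claw":0}
    - {"slide":[0,0,-0.9],"dr":[0,0,0],"claw":0}
    - {"slide":[0,0,-0.9],"dr":[0,0,0],"claw":0}
    - {"slide":[0,0,0],"dr":[0,0,0],"claw":0}

```text
clock: 28.1
position: [580.1, 47.2, 208.8]
tcp_rot: [0.006, 0.514, 0.858, 0.003]
force: [0.1, 0.2, 0.6]
gripper_width: 85.3
gripper_force: 0.0
```

step_arm:
  targets:
    - {"slide":[0.8,0,0],"dr":[0,0,0],"claw":0}
    - {"slide":[0.8,0,0],"dr":[0,0,0],"claw":0}
    - {"slide":[0.8,0,0],"dr":[0,0,0],"claw":0}
    - {"slide":[0.8,0,0],"dr":[0,0,0],"claw":0}
    - {"slide":[0.8,0,0],"dr":[0,0,0],"claw":0}
    - {"slide":[0.8,0,0],"dr":[0,0,0],"claw":0}
    - {"slide":[0.3,0,0],"dr":[0,0,0],"claw":0}
    - {"slide":[0,0,0],"dr":[0,0,0],"claw":0}
    - {"slide":[0,0,0],"dr":[0,0,0],"claw":0}
    - {"slide":[0,0,0],"dr":[0,0,0],"claw":0}

```text
clock: 29.1
position: [480.0, 226.3, 200.7]
tcp_rot: [0.0, 0.515, 0.857, -0.0]
force: [-0.1, -0.8, 1.1]
gripper_width: 85.3
gripper_force: 0.0
```

```bash
python3 - <<'E'
from h import *
S=eyes.grab_frame("scene");T=eyes.grab_frame("top")
cv2.imwrite("pics/end.png",np.hstack([crop(T,255,155,90,100,4),crop(S,300,140,110,100,4)]))
E
```

```text
(no output)
```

View pics/end.png

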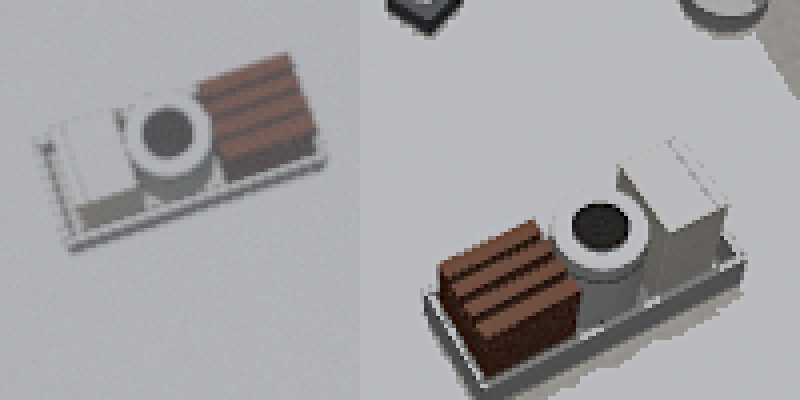

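All three parts stand upright on the tray floor in a close row (block, sleeve, carton), with the gripper clear. I'm handing in.

```bash
python3 -c "
from bench import ctrl
print(ctrl.finish_job())"
```

```text
the job is handed in; nothing more can be done
None
```

The block was shifted to the tray's -y end, then the sleeve and carton were set down beside it; the last picture shows all three upright in one close row, and the job was handed in at about 29 s.

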